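# Close the canister set for its lot

## Robot

A 6-joint arm with a two-finger parallel gripper is mounted at the origin on the work surface. World frame = base frame: x ahead of the robot, y to its left, z up, the work surface at z = 0. Lengths are in mm, angles in rad, forces in N, time in s.
With the tool pointing down it reaches from about 300 to 775 mm from the base axis. Payload 14.6 kg.
Tool frame: the origin (TCP) lies between the finger pads; the fingertips stand 22 mm ahead of it and the grasp point (between the pads) lies 3 mm ahead of it (finger_overhang is the distance from the TCP to the fingertips, in mm); z points along the fingers, y is the direction in which the jaws open and shut (so a half turn about z gives the same grasp; the last joint's range is limited). The gripper opens to 94 mm and grips with 3 to 60 N. Pads are 16 mm wide; open, the fingers measure 119 mm over their backs; the gripper's body (75 mm by 177 mm) begins 78 mm behind the grasp point.
Start: joints at [-1.292, 0.3, 1.521, -0, 1.321, -0.067], TCP at [186.415, -517.435, 227.446] pointing down, gripper open.
Joint ranges: [-3.03, 3.03], [-0.79, 2.21], [0.23, 2.52], [-1.04, 4.18], [0, 3.07], [-2.55, 2.55]. Speed limits (rad/s): [2.22, 2.22, 2.57, 3.14, 3.14, 3.14].

## Interface

Orientations are given as [roll, pitch, yaw] about the fixed x, y, z axes, in that order (R = Rz(yaw) Ry(pitch) Rx(roll)).
In Python, from cell import * gives the robot as it stands.
- The arm moves only by the tool jog_arm, never from a script. Its argument "increments" is a list of rows, each a list of 7 numbers: the shift along the tool's x, y, z in cm, then the turn, a rotation vector about the tool's x, y, z in degrees, then the finger opening in cm, from 0 to 9.4. In form: [[x, y, z, wx, wy, wz, grip], ...]. A call has 1 to 20 rows; each row shifts and turns the commanded pose from where the row before left it, along the tool's axes as they then stand; what a row does not reach is not made up. A row lasts 1/8 s, in which the tool goes at most 62.5 mm and 10.7 degrees, less where a joint would pass 70% of its speed; a pose out of reach is approached as far as the arm can. A call is refused whole if a number of a shift passes 6.25 or a number of a turn 10.7, either way. A call with a gripper value outside its range is refused whole. The fingers move at their own pace and stop on an object; "squeeze" is the grip in N (left out, the last holds). Time passes only in rows, so rows that do not move let the fingers close. It gives the time, the measured TCP pose, the force and the opening at its end, in the units of the state.
- read_state(): the state, without advancing time (a new reading comes with each control period).
- camera(name): name is "scene" or "top" or "wrist"; returns a dict with "image" (400x640x3 uint8, red, green, blue), "K" (3x3 intrinsics, pixels), "rvec" (rotation vector, rad) and "tvec" (3), from world to camera coordinates, as OpenCV has them. Camera axes: x right, y down, z forward; pixel columns grow to the right and rows downward; lengths in mm; the calibration is good to about 2 mm. A picture is of the moment at which its call begins. There is no depth.
- sign_off(): hands the job in, once; it reports no verdict.
Trained networks look in a picture, given as the dict that the camera call returned (one of the last four; its "shot" number tells which), for a name from the list of things; names that differ only in an ending like _2 or _b are one class to them, and where a whole thing is asked for, a point or a joint stands for the part that bears it (a point fixed in the world has none). Each returns a list of dicts, best first, with "conf" (0 to 1); they miss things now and then, are a little off and sometimes report something else, mostly with a low value. They report only what shows in the picture. A call takes as long as a camera call. They do not tell look-alikes from the thing itself.
- recognise(picture, name): "centre" ([x, y, z] in mm, in the coordinates of the camera as it stood for that picture, good to about 4 mm: the middle of the surface that is visible of it).
- regions_of(picture, name): "mask" (400x640 bool, what is visible of it).
The state is a dict: "clock": time; "joints": joint angles; "qd": joint speeds; "effort": joint torques, N m; "eef_pos": TCP position; "eef_rot": TCP orientation; "wrist_force": force on the tool from outside, world axes, zero at the start; "moment": the same for the moment, N m; "finger_gap": finger opening in mm.
Only numpy, scipy, OpenCV 4.12 (cv2) and the standard library are available. Lean on these libraries where they do the work, as an engineer would, in place of code of your own. Each camera call takes 0.05 s, during which the arm holds its last target.

## Task

The set of four galvanised canisters on the lot table is to be offered complete: put each of the four loose galvanised lids on the canister of its own size, fully seated and level with the flange resting on the rim. Leave the canisters standing where they are, and leave the glass saucepan lid and the glass tumbler, which belong to other lots, as they are.

Things in the scene. Friction and masses are not known exactly. Their poses are not given: they have to be found in the camera images.
- canister_xl: the largest of four open round canisters of plain grey galvanised sheet, 124 mm across the rim, 110 mm high, mouth about 116 mm across inside, slightly narrower at the foot, two small dark wire grips standing 10 mm off the sides; loose and light. Origin: centre of its underside; z up.
- canister_large: the second largest of four open round canisters of plain grey galvanised sheet, 104 mm across the rim, 94 mm high, mouth about 96 mm across inside, slightly narrower at the foot, two small dark wire grips standing 10 mm off the sides; loose and light. Origin: centre of its underside; z up.
- canister_medium: the second smallest of four open round canisters of plain grey galvanised sheet, 84 mm across the rim, 78 mm high, mouth about 76 mm across inside, slightly narrower at the foot, two small dark wire grips standing 10 mm off the sides; loose and light. Origin: centre of its underside; z up.
- canister_small: the smallest of four open round canisters of plain grey galvanised sheet, 66 mm across the rim, 62 mm high, mouth about 58 mm across inside, slightly narrower at the foot, two small dark wire grips standing 10 mm off the sides; loose and light. Origin: centre of its underside; z up.
- lid_xl: the largest of four galvanised plug lids, 132 mm across, right way up; fits canister_xl. Origin: centre of its underside, z up. Above it: tapered plug 0-12 mm (92 mm across below, 110 above), flange 12-16 mm, dome to 21 mm, round brown wooden knob with 22 mm neck, 30 mm across at 30-47 mm, top 51 mm. Seated (flange on rim), the origin is 98 mm above the canister's.
- lid_large: the second largest of four galvanised plug lids, 112 mm across, right way up; fits canister_large. Origin: centre of its underside, z up. Above it: tapered plug 0-12 mm (72 mm across below, 90 above), flange 12-16 mm, dome to 21 mm, round brown wooden knob with 22 mm neck, 30 mm across at 30-47 mm, top 51 mm. Seated (flange on rim), the origin is 82 mm above the canister's.
- lid_medium: the second smallest of four galvanised plug lids, 92 mm across, right way up; fits canister_medium. Origin: centre of its underside, z up. Above it: tapered plug 0-12 mm (52 mm across below, 70 above), flange 12-16 mm, dome to 21 mm, round brown wooden knob with 22 mm neck, 30 mm across at 30-47 mm, top 51 mm. Seated (flange on rim), the origin is 66 mm above the canister's.
- lid_small: the smallest of four galvanised plug lids, 74 mm across, right way up; fits canister_small. Origin: centre of its underside, z up. Above it: tapered plug 0-12 mm (34 mm across below, 52 above), flange 12-16 mm, dome to 21 mm, round brown wooden knob with 22 mm neck, 30 mm across at 30-47 mm, top 51 mm. Seated (flange on rim), the origin is 50 mm above the canister's.
- glass_lid: a clear glass saucepan lid with thin steel rim and black knob, 116 mm across, 42 mm high in all, lying on the table among the galvanised lids; belongs to another lot. Origin: centre of its underside.
- tumbler: a green glass tumbler, 64 mm across the mouth, 85 mm high, standing on the table; belongs to another lot. Origin: centre of its underside.
There are look-alikes about, which are no part of the job. What is shaped like the lid_large but red or yellow is not meant.

How it is judged:
By the outcome, as a careful person would: the job done as asked, in the order asked, and still so for the second after the job is handed in, with the robot touching nothing.
It also fails if it takes over 115 s, if anything falls off the work surface, if the arm or the gripper's body presses on something with over 40 N, if the wrist force passes 120 N, or if a joint passes its speed limit or range.

## Working session

There is one attempt and no reset: what is moved stays moved. The work goes in short steps, Python scripts to look and compute and a tool call to move; the robot and the scene stay as the last step left them, time stands still between calls to the robot, and variables do not carry over. Pictures are saved under pics/ and viewed, and the job is handed in when it is done.

Besides the shell and the picture viewer there is one more tool, called after "Request:" in YAML: its name, and indented under it one key for each argument. jog_arm: Moves the arm, as the interface text tells. Its arguments: {"type":"object","properties":{"increments":{"type":"array"},"squeeze":{"type":"number"}},"required":["increments"]}

```bash
ls; mkdir -p pics; cat > h.py <<'E'
from cell import *
import numpy as np, cv2
def save(p,n): cv2.imwrite('pics/'+n+'.png',cv2.cvtColor(p['image'],cv2.COLOR_RGB2BGR))
def c2w(p,c):
    R=cv2.Rodrigues(np.array(p['rvec'],float))[0]; return R.T@(np.array(c,float)-np.array(p['tvec'],float).ravel())
def pix(p,X):
    return cv2.projectPoints(np.array([X],float),np.array(p['rvec'],float),np.array(p['tvec'],float),np.array(p['K'],float),None)[0].ravel()
def ray(p,u,v,z):
    R=cv2.Rodrigues(np.array(p['rvec'],float))[0]; o=-R.T@np.array(p['tvec'],float).ravel()
    d=R.T@np.linalg.inv(np.array(p['K'],float))@np.array([u,v,1.]); return o+d*(z-o[2])/d[2]
E
python3 - <<'E'
from h import *
s=read_state(); print({k:np.round(v,3) for k,v in s.items()})
for n in ['scene','top']:
    p=camera(n); save(p,n+'0')
    for nm in ['canister_xl','canister_large','canister_medium','canister_small','lid_xl','lid_large','lid_medium','lid_small','glass_lid','tumbler']:
        for r in recognise(p,nm)[:4]:
            w=c2w(p,r['centre']); print(n,nm,round(r['conf'],2),np.round(w),np.round(pix(p,w)))
E
```

```text
pics
{'clock': np.float64(0.0), 'joints': array([-1.292,  0.3  ,  1.522, -0.   ,  1.321, -0.067]), 'qd': array([ 0.   ,  0.   ,  0.   , -0.001, -0.   ,  0.002]), 'effort': array([ 4.0000e-03, -5.3180e+01, -3.5273e+01,  7.1000e-02,  2.4000e-02,
       -0.0000e+00]), 'eef_pos': array([ 186.345, -517.226,  226.893]), 'eef_rot': array([-3.14 , -0.   ,  0.346]), 'wrist_force': array([0.17 , 0.209, 0.768]), 'moment': array([ 0.027, -0.02 ,  0.048]), 'finger_gap': np.float64(93.902)}
scene canister_xl 0.98 [596. 242.  49.] [375. 271.]
scene canister_xl 0.2 [ 480. -104.   24.] [311. 177.]
scene canister_large 0.97 [477. 430.  52.] [471. 290.]
scene canister_large 0.36 [340. 305.  20.] [454. 231.]
scene canister_medium 0.89 [ 608. -245.   47.] [246. 169.]
scene canister_small 0.74 [ 484. -438.   43.] [241. 121.]
scene lid_xl 0.64 [701. -11.  11.] [274. 242.]
scene lid_large 0.85 [ 480. -105.   21.] [310. 178.]
scene lid_large 0.72 [ 635. -391.   16.] [213. 157.]
scene lid_large 0.61 [ 304. -471.   18.] [276. 101.]
scene lid_medium 0.71 [340. 308.  19.] [455. 232.]
scene lid_medium 0.69 [ 608.
[... 289 characters left out ...]
ster_xl 0.74 [626. 255.  10.] [246. 177.]
top canister_large 0.63 [502. 439.  28.] [193. 209.]
top canister_large 0.44 [438. 110.  13.] [283. 228.]
top canister_medium 0.64 [ 610. -264.   15.] [386. 183.]
top canister_small 0.67 [ 480. -457.   29.] [440. 220.]
top lid_xl 0.59 [689. -21.  17.] [320. 161.]
top lid_large 0.91 [ 618. -398.   16.] [423. 182.]
top lid_large 0.74 [621. 256.  10.] [245. 178.]
top lid_large 0.67 [ 472. -104.   22.] [342. 220.]
top lid_large 0.58 [ 294. -479.   20.] [446. 271.]
top lid_medium 0.79 [326. 300.  21.] [230. 258.]
top lid_small 0.73 [ 344. -289.   19.] [393. 257.]
top glass_lid 0.72 [439. 112.  11.] [283. 228.]
top tumbler 0.59 [551.  -7.  12.] [316. 198.]
```

View pics/scene0.png

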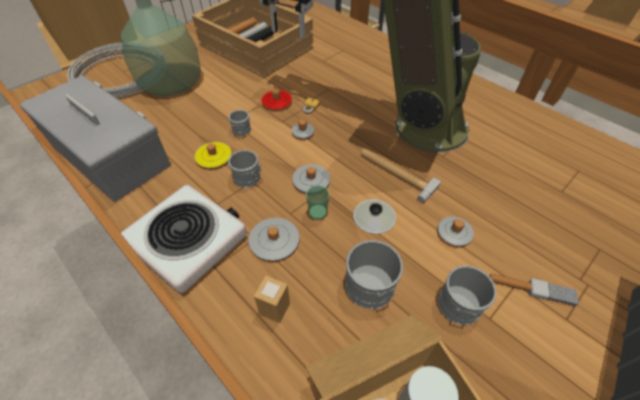

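View pics/top0.png

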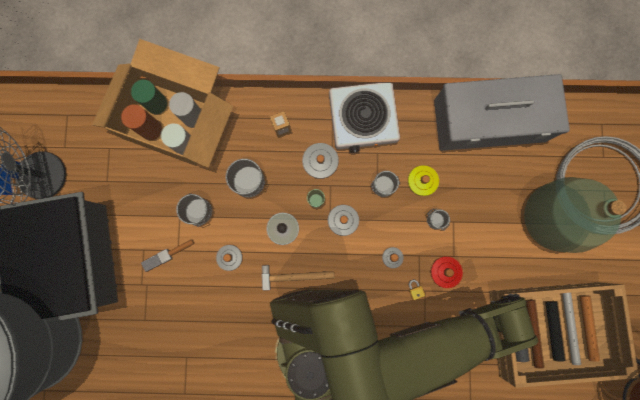

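Candidates for lids: the grey ones in the top view are at (320,161) xl, (343,220) large, (229,258) medium and (393,257) small. The red (446,272) and yellow (424,180) lids are look-alikes, and the black-knobbed one at (283,228) is glass. I'll confirm these in a crop and refine the poses with known-size silhouettes.

```bash
cat >> h.py <<'E'
from scipy.optimize import minimize
DIM={'xl':(124,110,132,98),'large':(104,94,112,82),'medium':(84,78,92,66),'small':(66,62,74,50)}
def proj(p,P): return cv2.projectPoints(np.array(P,float),np.array(p['rvec'],float),np.array(p['tvec'],float),np.array(p['K'],float),None)[0].reshape(-1,2)
def circ(x,y,z,r,n=48):
    a=np.linspace(0,2*np.pi,n,endpoint=False); return np.c_[x+r*np.cos(a),y+r*np.sin(a),0*a+z]
def sil(p,name,x,y):
    k,s=name.split('_'); rim,H,lid,_=DIM[s]
    if k=='canister': sets=[(H,rim/2),(0,rim/2*0.88)]
    else: sets=[(14,lid/2),(0,lid/2-20)]   # flange
    P=np.vstack([circ(x,y,z,r) for z,r in sets]); 
    parts=[cv2.convexHull(proj(p,P).astype(np.float32))]
    if k=='lid': parts.append(cv2.convexHull(proj(p,np.vstack([circ(x,y,21,11),circ(x,y,32,15),circ(x,y,46,15),circ(x,y,51,9)])).astype(np.float32)))
    m=np.zeros((400*4,640*4),np.uint8)
    for h in parts: cv2.fillConvexPoly(m,np.round((h+0.5)*4*16).astype(np.int32),255,cv2.LINE_AA,4)
    return cv2.resize(m,(640,400),interpolation=cv2.INTER_AREA)/255.
def fit(p,name,x0,rs=None):
    rs=rs or regions_of(p,name); best=None
    for r in rs:
        m=r['mask'].astype(float)
        f=lambda q:1-np.minimum(m,sil(p,name,*q)).sum()/np.maximum(m,sil(p,name,*q)).sum()
        o=minimize(f,x0,method='Nelder-Mead',options=dict(initial_simplex=[x0,[x0[0]+12,x0[1]],[x0[0],x0[1]+12]],xatol=.2,fatol=1e-4))
        if best is None or o.fun<best[1]: best=(o.x,o.fun,r['conf'])
    return best
E
python3 - <<'E'
from h import *
X0={'canister_xl':(610,248),'canister_large':(490,435),'canister_medium':(610,-255),'canister_small':(482,-448),'lid_xl':(692,-16),'lid_large':(476,-105),'lid_medium':(333,304),'lid_small':(348,-284)}
for n in ['top','scene']:
    p=camera(n); im=p['image'].copy()
    tiles=[]
    for nm,x0 in X0.items():
        b=fit(p,nm,x0)
        if b is None: print(n,nm,None); continue
        print(n,nm,np.round(b[0],1),'IoU',round(1-b[1],3))
        s=(sil(p,nm,*b[0])>.5).astype(np.uint8)
        big=cv2.resize(im,None,fx=5,fy=5,interpolation=cv2.INTER_CUBIC); c=pix(p,[*b[0],20])*5
        cs=cv2.findContours(cv2.resize(s,None,fx=5,fy=5),0,2)[0]; cv2.drawContours(big,cs,-1,(255,0,255),1)
        u,v=c.astype(int); u=max(u,100);v=max(v,100); t=big[v-100-0:v+140,u-100:u+100]; t=cv2.resize(big[max(v-145,0):v+145,max(u-100,0)-45 if u>145 else 0:u+145],(200,200)); 
        cv2.putText(t,nm,(3,12),0,.4,(255,255,255)); tiles.append(t)
    cv2.imwrite(f'pics/fit_{n}.png',np.vstack([np.hstack(tiles[:4]),np.hstack(tiles[4:8])])[:,:,::-1])
E
```

```text
top canister_xl [612.  245.3] IoU 0.961
top canister_large [496.3 423.1] IoU 0.946
top canister_medium [ 602.9 -254.3] IoU 0.863
top canister_small [ 483.1 -447.7] IoU 0.872
top lid_xl [696.5 -21.2] IoU 0.961
top lid_large [ 474.  -107.3] IoU 0.96
top lid_medium [329.9 304.2] IoU 0.963
top lid_small NoneTraceback (most recent call last):
  File "<stdin>", line 15, in <module>
    return _nx.concatenate(arrs, 0, dtype=dtype, casting=casting)
           ~~~~~~~~~~~~~~~^^^^^^^^^^^^^^^^^^^^^^^^^^^^^^^^^^^^^^^
ValueError: all the input array dimensions except for the concatenation axis must match exactly, but along dimension 1, the array at index 0 has size 800 and the array at index 1 has size 600
```

```bash
cat >> h.py <<'E'
def tile(p,nm,xy,half=150,sc=5):
    im=cv2.copyMakeBorder(p['image'],60,60,60,60,cv2.BORDER_CONSTANT)
    s=np.pad((sil(p,nm,*xy)>.5).astype(np.uint8),60)
    u,v=(pix(p,[*xy,20])+60).astype(int); h=half//sc
    t=cv2.resize(im[v-h:v+h,u-h:u+h],(200,200),interpolation=cv2.INTER_CUBIC); s=cv2.resize(s[v-h:v+h,u-h:u+h],(200,200))
    cv2.drawContours(t,cv2.findContours(s,0,2)[0],-1,(255,0,255),1); cv2.putText(t,nm,(3,12),0,.4,(255,255,255)); return t
E
python3 - <<'E'
from h import *
X0={'canister_xl':(610,248),'canister_large':(490,435),'canister_medium':(610,-255),'canister_small':(482,-448),'lid_xl':(692,-16),'lid_large':(476,-105),'lid_medium':(333,304),'lid_small':(348,-284)}
for n in ['top','scene']:
    p=camera(n); tiles=[]
    for nm,x0 in X0.items():
        b=fit(p,nm,x0)
        if b is None: print(n,nm,None); b=(x0,1)
        print(n,nm,np.round(b[0],1),'IoU',round(1-b[1],3))
        tiles.append(tile(p,nm,b[0]))
    cv2.imwrite(f'pics/fit_{n}.png',np.vstack([np.hstack(tiles[:4]),np.hstack(tiles[4:8])])[:,:,::-1])
E
```

```text
top canister_xl [612.3 245.8] IoU 0.93
top canister_large [494.6 424.2] IoU 0.95
top canister_medium [ 604.4 -255. ] IoU 0.881
top canister_small [ 480.8 -446.8] IoU 0.829
top lid_xl [694.8 -20.5] IoU 0.97
top lid_large [ 474.  -107.7] IoU 0.967
top lid_medium [330.1 306.5] IoU 0.94
top lid_small [ 342.7 -290.4] IoU 0.913
scene canister_xl [615.7 247.6] IoU 0.957
scene canister_large [500.4 427.4] IoU 0.962
scene canister_medium [ 608.9 -254. ] IoU 0.927
scene canister_small [ 484.3 -446.2] IoU 0.935
scene lid_xl [695.3 -19.1] IoU 0.944
scene lid_large [ 475.  -109.4] IoU 0.86
scene lid_medium [330.3 303.2] IoU 0.945
scene lid_small [ 342.6 -287.6] IoU 0.934
```

View pics/fit_top.png

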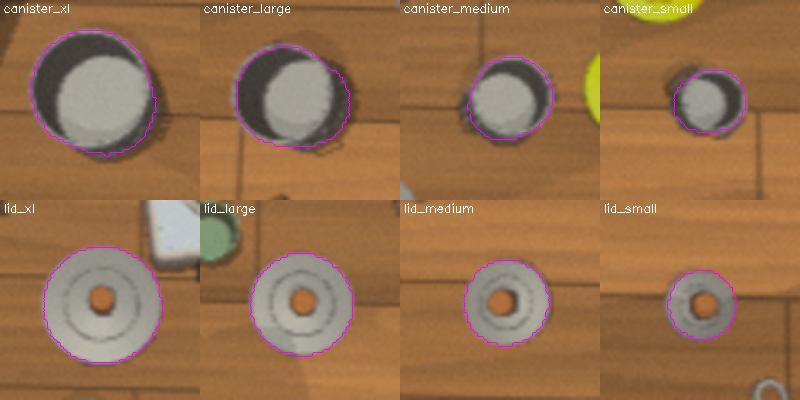

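View pics/fit_scene.png

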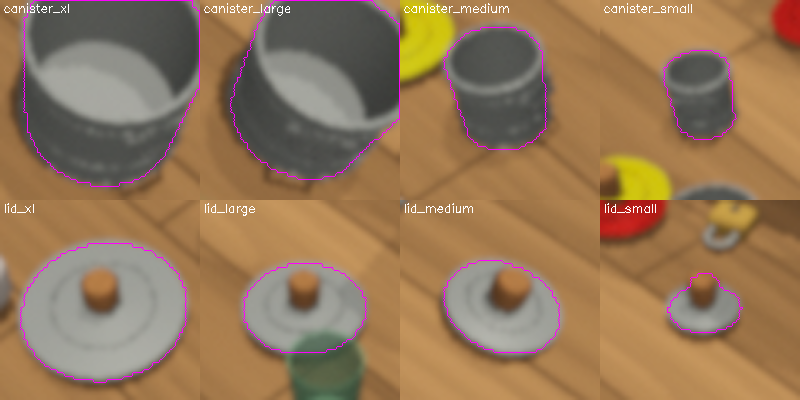

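The crops confirm all four grey, brown-knobbed lids and the canisters. The lid fits agree across views to about 2–3 mm. The canister fits agree to about 3–6 mm, so I'll refine those with the wrist camera. I'll start with the small lid.

```bash
cat >> h.py <<'E'
from scipy.spatial.transform import Rotation as Ro
def delta(tgt):
    s=read_state(); R=Ro.from_euler('xyz',s['eef_rot']).as_matrix(); d=R.T@(np.array(tgt,float)-s['eef_pos'])/10
    print('clock',round(float(s['clock']),2),'pos',np.round(s['eef_pos'],1),'rot',np.round(s['eef_rot'],3),'gap',round(float(s['finger_gap']),1),'F',np.round(s['wrist_force'],1),'-> tool cm',np.round(d,2)); return d
E
python3 - <<'E'
from h import *
delta([343,-289,180])
p=camera('wrist'); save(p,'w0'); R=cv2.Rodrigues(np.array(p['rvec']))[0]; print(-R.T@np.array(p['tvec']).ravel(),R[2])
E
```

```text
clock 2.45 pos [ 186.4 -517.4  227.4] rot [-3.142  0.     0.346] gap 94.1 F [ 0.1 -0.2 -0.4] -> tool cm [ 22.47 -16.18   4.74]
[ 254.35194426 -493.22212494  385.16061662] [-0.23314746 -0.08540689 -0.96868361]
```

View pics/w0.png

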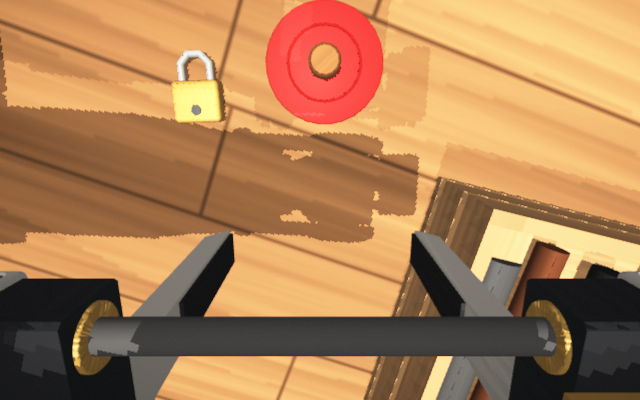

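Request:
jog_arm:
  increments:
    - [3.9,0.58,0,0,0,0,6]
    - [3.9,0.58,0,0,0,0,6]
    - [3.9,0.58,0,0,0,0,6]
    - [3.9,0.58,0,0,0,0,6]
    - [3.9,0.58,0,0,0,0,6]
    - [3.9,0.58,0,0,0,0,6]
    - [0,0,0,0,0,0,6]
    - [0,0,0,0,0,0,6]

```text
clock: 3.5
eef_pos: [417.9, -471.0, 227.3]
eef_rot: [-3.141, 0.0, 0.346]
wrist_force: [0.1, -0.7, 0.2]
finger_gap: 60.3
```

```bash
cat >> h.py <<'E'
def look(nm,x0,tag,cam='wrist'):
    p=camera(cam); save(p,tag); b=fit(p,nm,x0)
    if b is None: print('none'); return
    xy=b[0]; print(nm,np.round(xy,1),'IoU',round(1-b[1],3),'conf',round(b[2],2))
    im=p['image'].copy(); cv2.drawContours(im,cv2.findContours((sil(p,nm,*xy)>.5).astype(np.uint8),0,2)[0],-1,(255,0,255),1)
    if 'canister' in nm:
        H=DIM[nm.split('_')[1]][1]; cv2.polylines(im,[proj(p,circ(*xy,H,DIM[nm.split('_')[1]][0]/2)).astype(np.int32)],True,(0,255,0),1)
    cv2.imwrite(f'pics/{tag}.png',im[:,:,::-1]); return xy
E
python3 - <<'E'
from h import *
look('canister_small',(482,-447),'w1')
delta([277,-313,200])
E
```

```text
canister_small [ 482.6 -445.5] IoU 0.853 conf 0.85
clock 3.6 pos [ 417.5 -471.3  227.6] rot [3.142 0.    0.345] gap 59.9 F [-0.3  0.5 -1. ] -> tool cm [ -7.87 -19.64   2.76]
```

View pics/w1.png

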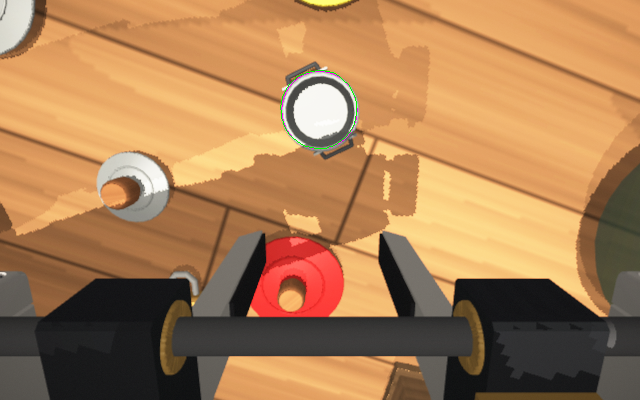

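The green ring sits on the small canister's rim at (320,110), so its centre is (482.6, −445.5). Now the small lid, which shows at (134,186).

Request:
jog_arm:
  increments:
    - [-1.6,-3.9,0.55,0,0,0,6]
    - [-1.6,-3.9,0.55,0,0,0,6]
    - [-1.6,-3.9,0.55,0,0,0,6]
    - [-1.6,-3.9,0.55,0,0,0,6]
    - [-1.6,-3.9,0.55,0,0,0,6]
    - [0,0,0,0,0,0,6]
    - [0,0,0,0,0,0,6]

```text
clock: 4.47
eef_pos: [277.0, -315.2, 200.5]
eef_rot: [3.14, -0.0, 0.345]
wrist_force: [0.8, 0.0, 0.2]
finger_gap: 60.3
```

```bash

python3 - <<'E'
from h import *
a=look('lid_small',(343,-289),'w2')
delta([*a,90]);delta([*a,47])
E
```

```text
lid_small [ 342.5 -287. ] IoU 0.96 conf 0.91
clock 4.58 pos [ 277.2 -315.2  200.2] rot [ 3.141 -0.     0.345] gap 60.1 F [ 0.1 -0.5  0.3] -> tool cm [ 7.09 -0.46 11.02]
clock 4.58 pos [ 277.2 -315.2  200.2] rot [ 3.141 -0.     0.345] gap 60.1 F [ 0.1 -0.5  0.3] -> tool cm [ 7.09 -0.46 15.32]
```

View pics/w2.png

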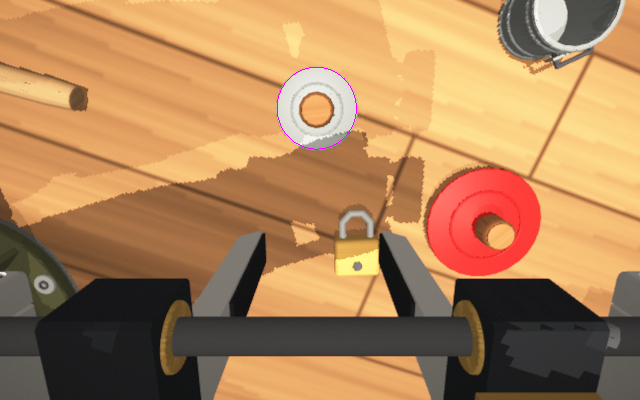

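Request:
jog_arm:
  increments:
    - [2.4,-0.15,3.7,0,0,0,6]
    - [2.4,-0.15,3.7,0,0,0,6]
    - [2.3,-0.16,3.6,0,0,0,6]
    - [0,0,0,0,0,0,6]
    - [0,0,2.2,0,0,0,6]
    - [0,0,2.1,0,0,0,6]
    - [0,0,0,0,0,0,6]
    - [0,0,0,0,0,0,2.4]
    - [0,0,0,0,0,0,2.4]
    - [0,0,0,0,0,0,2.4]
    - [0,0,0,0,0,0,2.4]
    - [0,0,0,0,0,0,2.4]
  squeeze: 25

```text
clock: 6.08
eef_pos: [342.5, -286.3, 47.3]
eef_rot: [3.141, -0.0, 0.346]
wrist_force: [-0.2, -0.1, 6.0]
finger_gap: 28.9
```

Request:
jog_arm:
  increments:
    - [0,0,-3.5,0,0,0,2.4]
    - [0,0,-4,0,0,0,2.4]
    - [0,0,-4,0,0,0,2.4]
    - [0,0,0,0,0,0,2.4]
    - [0,0,0,0,0,0,2.4]

```text
clock: 6.7
eef_pos: [341.9, -285.8, 161.1]
eef_rot: [-3.141, 0.001, 0.346]
wrist_force: [0.3, -0.0, -1.1]
finger_gap: 29.3
```

```bash

python3 - <<'E'
from h import *
p=camera('wrist'); save(p,'w3')
delta([482.6,-445.5,160])
E
```

```text
clock 6.75 pos [ 341.8 -285.7  160.8] rot [-3.14e+00  1.00e-03  3.46e-01] gap 29.0 F [-0.7 -0.7 -0.3] -> tool cm [ 7.83 19.8   0.03]
```

View pics/w3.png

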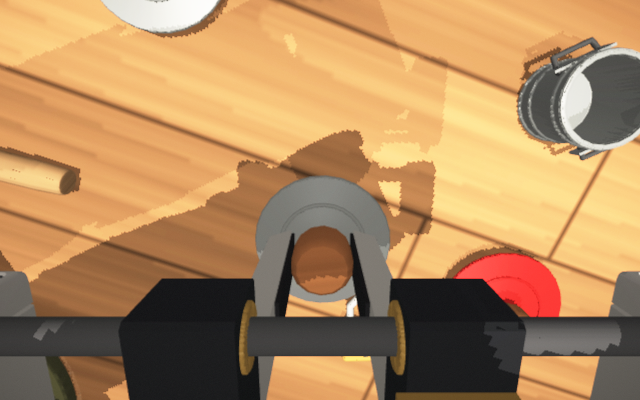

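```bash
cat >> h.py <<'E'
def heldoverlay(tag,size,dz=47,dx=0,dy=0,p=None):
    p=p or camera('wrist'); s=read_state(); R=Ro.from_euler('xyz',s['eef_rot']).as_matrix(); x,y,z=s['eef_pos']+R@np.array([dx,dy,0.])
    im=p['image'].copy(); r=DIM[size][2]/2
    cv2.polylines(im,[proj(p,circ(x,y,z-dz+16,r)).astype(np.int32)],True,(255,0,255),1)
    cv2.imwrite(f'pics/{tag}.png',im[:,:,::-1])
E
python3 - <<'E'
from h import *
heldoverlay('w4','small')
E
```

```text
(no output)
```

View pics/w4.png

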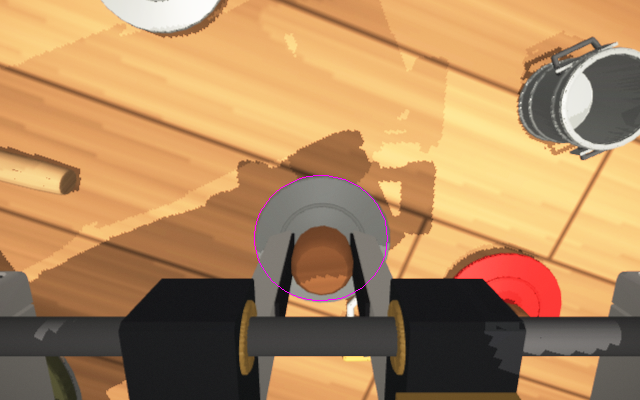

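The held lid is level and centred on the TCP to about 1 mm. I'll carry it over the small canister.

Request:
jog_arm:
  increments:
    - [1.57,3.96,0,0,0,0,2.4]
    - [1.57,3.96,0,0,0,0,2.4]
    - [1.57,3.96,0,0,0,0,2.4]
    - [1.57,3.96,0,0,0,0,2.4]
    - [1.55,3.96,0,0,0,0,2.4]
    - [0,0,0,0,0,0,2.4]
    - [0,0,0,0,0,0,2.4]

```text
clock: 7.68
eef_pos: [482.5, -445.2, 160.7]
eef_rot: [-3.14, 0.001, 0.346]
wrist_force: [-0.4, 1.1, -0.1]
finger_gap: 29.0
```

```bash

python3 - <<'E'
from h import *
delta([482.6,-445.5,97])
E
```

```text
clock 7.67 pos [ 482.5 -445.2  160.7] rot [-3.14e+00  1.00e-03  3.46e-01] gap 29.0 F [-0.4  1.1 -0.1] -> tool cm [0.01 0.04 6.37]
```

Request:
jog_arm:
  increments:
    - [0,0.04,2.2,0,0,0,2.4]
    - [0,0,2,0,0,0,2.4]
    - [0,0,1,0,0,0,2.4]
    - [0,0,0.5,0,0,0,2.4]
    - [0,0,0.4,0,0,0,2.4]
    - [0,0,0.2,0,0,0,2.4]
    - [0,0,0,0,0,0,2.4]
    - [0,0,0,0,0,0,2.4]

```text
clock: 8.68
eef_pos: [483.2, -446.3, 99.2]
eef_rot: [3.141, -0.0, 0.346]
wrist_force: [-0.3, 0.1, -0.6]
finger_gap: 29.2
```

Request:
jog_arm:
  increments:
    - [0,0,0.1,0,0,0,2.4]
    - [0,0,0.1,0,0,0,2.4]
    - [0,0,0,0,0,0,2.4]
    - [0,0,0,0,0,0,2.4]

```text
clock: 9.18
eef_pos: [483.3, -446.4, 97.5]
eef_rot: [3.141, -0.0, 0.346]
wrist_force: [-0.6, 0.1, 5.9]
finger_gap: 29.1
```

```bash

python3 - <<'E'
from h import *
delta([482.6,-445.5,97]);delta([482.6,-445.5,97])
E
```

```text
clock 9.18 pos [ 483.3 -446.4   97.5] rot [ 3.141 -0.     0.346] gap 29.1 F [-0.6  0.1  5.9] -> tool cm [-0.03 -0.1   0.05]
clock 9.18 pos [ 483.3 -446.4   97.5] rot [ 3.141 -0.     0.346] gap 29.1 F [-0.6  0.1  5.9] -> tool cm [-0.03 -0.1   0.05]
```

A 5.9 N contact at the seating height means the lid is seated. Release and back off.

Request:
jog_arm:
  increments:
    - [0,0,0,0,0,0,3.6]
    - [0,0,0,0,0,0,5]
    - [0,0,0,0,0,0,5]
    - [0,0,-2,0,0,0,6]
    - [0,0,-4,0,0,0,6]
    - [0,0,-4,0,0,0,6]
    - [0,0,-3,0,0,0,6]
    - [0,0,0,0,0,0,6]

```text
clock: 10.18
eef_pos: [483.7, -446.8, 230.8]
eef_rot: [3.137, -0.002, 0.346]
wrist_force: [0.2, 0.2, -0.5]
finger_gap: 60.0
```

```bash

python3 - <<'E'
from h import *
p=camera('wrist');save(p,'w5')
delta([542,-278,230])
E
```

```text
clock 10.22 pos [ 483.3 -446.4  228.5] rot [ 3.139e+00 -1.000e-03  3.460e-01] gap 59.9 F [-0.1  0.2  0.2] -> tool cm [ 11.23 -13.85  -0.17]
```

View pics/w5.png

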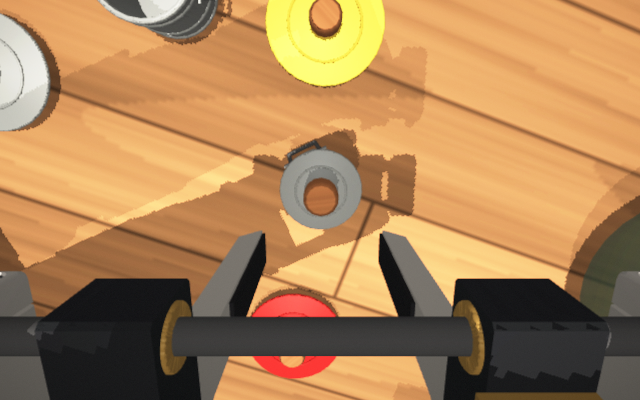

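The small lid sits level at (320,188). Next, the medium canister.

Request:
jog_arm:
  increments:
    - [2.8,-3.45,0,0,0,0,6]
    - [2.8,-3.45,0,0,0,0,6]
    - [2.8,-3.45,0,0,0,0,6]
    - [2.8,-3.45,0,0,0,0,6]
    - [0,0,0,0,0,0,6]
    - [0,0,0,0,0,0,6]

```text
clock: 10.98
eef_pos: [541.4, -278.8, 226.3]
eef_rot: [-3.141, 0.001, 0.346]
wrist_force: [0.0, 0.2, 0.2]
finger_gap: 60.0
```

```bash

python3 - <<'E'
from h import *
look('canister_medium',(608,-254),'w6')
delta([475-70,-108-25,200])
E
```

```text
canister_medium [ 606.  -253.6] IoU 0.924 conf 0.78
clock 11.07 pos [ 541.2 -279.4  226.5] rot [-3.141e+00  1.000e-03  3.450e-01] gap 59.9 F [ 0.4 -0.  -0.4] -> tool cm [ -7.88 -18.38   2.66]
```

View pics/w6.png

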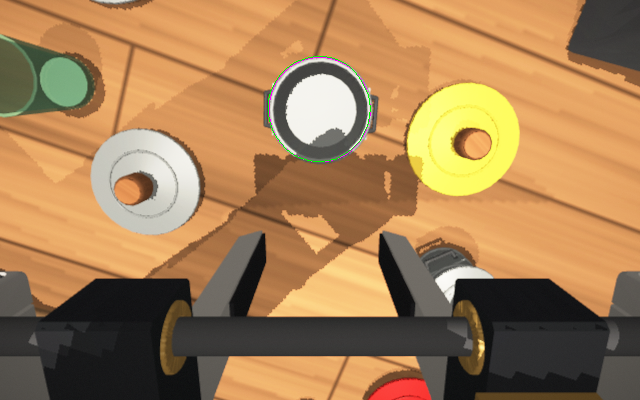

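The medium canister's rim is at (320,108), so its centre is (606, −253.6). I'll view the xl and large canisters before the remaining grasps.

```bash

python3 - <<'E'
from h import *
d=delta([544,222,250]); print(d/11)
E
```

```text
clock 11.07 pos [ 541.2 -279.4  226.5] rot [-3.141e+00  1.000e-03  3.450e-01] gap 59.9 F [ 0.4 -0.  -0.4] -> tool cm [ 17.2  -47.1   -2.34]
[ 1.56333221 -4.2819495  -0.21260538]
```

Request:
jog_arm:
  increments:
    - [1.56,-4.28,-0.21,0,0,0,6]
    - [1.56,-4.28,-0.21,0,0,0,6]
    - [1.56,-4.28,-0.21,0,0,0,6]
    - [1.56,-4.28,-0.21,0,0,0,6]
    - [1.56,-4.28,-0.21,0,0,0,6]
    - [1.56,-4.28,-0.21,0,0,0,6]
    - [1.56,-4.28,-0.21,0,0,0,6]
    - [1.56,-4.28,-0.21,0,0,0,6]
    - [1.56,-4.28,-0.21,0,0,0,6]
    - [1.56,-4.28,-0.21,0,0,0,6]
    - [1.56,-4.28,-0.21,0,0,0,6]
    - [0,0,0,0,0,0,6]
    - [0,0,0,0,0,0,6]
    - [0,0,0,0,0,0,6]

```text
clock: 12.82
eef_pos: [543.9, 221.3, 250.0]
eef_rot: [3.142, 0.0, 0.344]
wrist_force: [-0.1, -0.4, -0.0]
finger_gap: 60.5
```

```bash

python3 - <<'E'
from h import *
look('canister_xl',(614,247),'w7')
delta([498-70,425-25,250])
E
```

```text
canister_xl [613.4 247.6] IoU 0.985 conf 0.66
clock 12.93 pos [543.9 221.6 250.1] rot [ 3.142 -0.     0.344] gap 60.0 F [-0.1 -0.1  0.2] -> tool cm [-4.89e+00 -2.07e+01  1.00e-02]
```

View pics/w7.png

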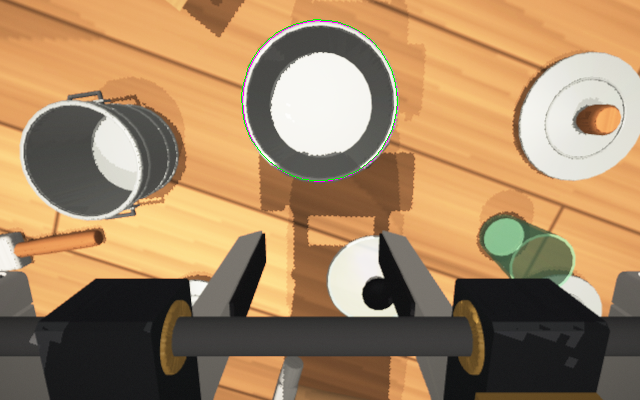

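The xl rim matches at (320,100), giving (613.4, 247.6). Next is the large canister.

Request:
jog_arm:
  increments:
    - [-0.98,-4.14,0,0,0,0,6]
    - [-0.98,-4.14,0,0,0,0,6]
    - [-0.98,-4.14,0,0,0,0,6]
    - [-0.98,-4.14,0,0,0,0,6]
    - [-0.98,-4.14,0,0,0,0,6]
    - [0,0,0,0,0,0,6]
    - [0,0,0,0,0,0,6]

```text
clock: 13.8
eef_pos: [427.8, 400.1, 250.1]
eef_rot: [3.141, -0.0, 0.345]
wrist_force: [-0.4, -0.7, -0.5]
finger_gap: 60.3
```

```bash

python3 - <<'E'
from h import *
look('canister_large',(498,425),'w8')
p=camera('wrist'); print(fit(p,'lid_medium',(330,304)), pix(p,[330,304,14]))
delta([330-66,304-24,210])
E
```

```text
canister_large [497.6 429.2] IoU 0.948 conf 0.63
(array([328.67635544, 306.88963186]), np.float64(0.26418722819453355), 0.98) [368.84984537 277.72378338]
clock 14.0 pos [428.  400.  250.1] rot [-3.142 -0.     0.344] gap 59.9 F [ 0.3  0.1 -0.5] -> tool cm [-19.49   5.76   4.01]
```

View pics/w8.png

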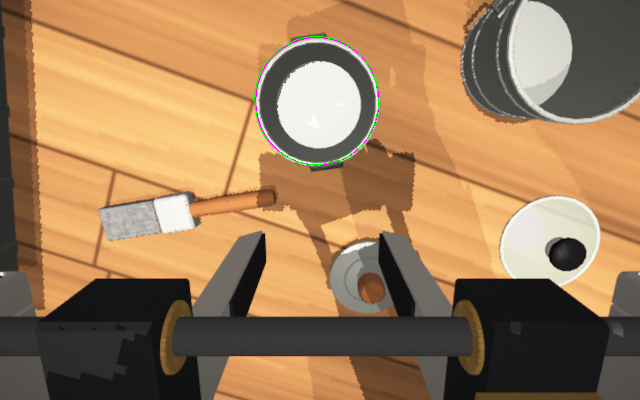

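Request:
jog_arm:
  increments:
    - [-3.9,1.15,0.8,0,0,0,6]
    - [-3.9,1.15,0.8,0,0,0,6]
    - [-3.9,1.15,0.8,0,0,0,6]
    - [-3.9,1.15,0.8,0,0,0,6]
    - [-3.9,1.15,0.8,0,0,0,6]
    - [0,0,0,0,0,0,6]
    - [0,0,0,0,0,0,6]

```text
clock: 14.88
eef_pos: [264.1, 280.8, 210.6]
eef_rot: [-3.141, -0.001, 0.345]
wrist_force: [-1.1, -0.2, 0.1]
finger_gap: 60.0
```

```bash

python3 - <<'E'
from h import *
a=look('lid_medium',(330,304),'w9')
delta([*a,90]);delta([*a,47])
t=cv2.imread('pics/w8.png')[25:180,240:400]; cv2.imwrite('pics/w8c.png',cv2.resize(t,None,fx=3.7,fy=3.7,interpolation=cv2.INTER_NEAREST))
E
```

```text
lid_medium [330.4 306.1] IoU 0.972 conf 0.92
clock 14.97 pos [264.1 280.9 210.2] rot [-3.141 -0.     0.345] gap 60.1 F [-0.   0.4  0.1] -> tool cm [ 7.09 -0.13 12.03]
clock 14.97 pos [264.1 280.9 210.2] rot [-3.141 -0.     0.345] gap 60.1 F [-0.   0.4  0.1] -> tool cm [ 7.09 -0.13 16.33]
```

View pics/w9.png

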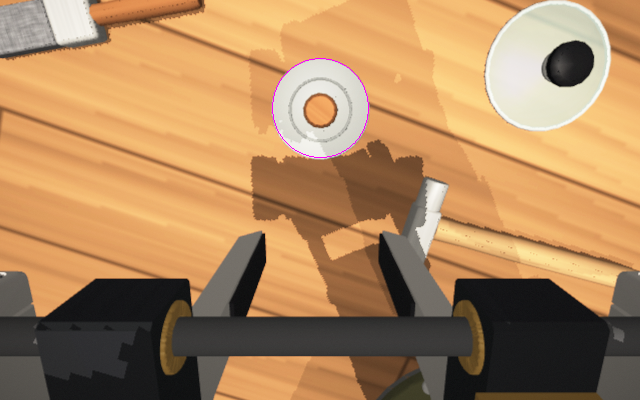

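View pics/w8c.png

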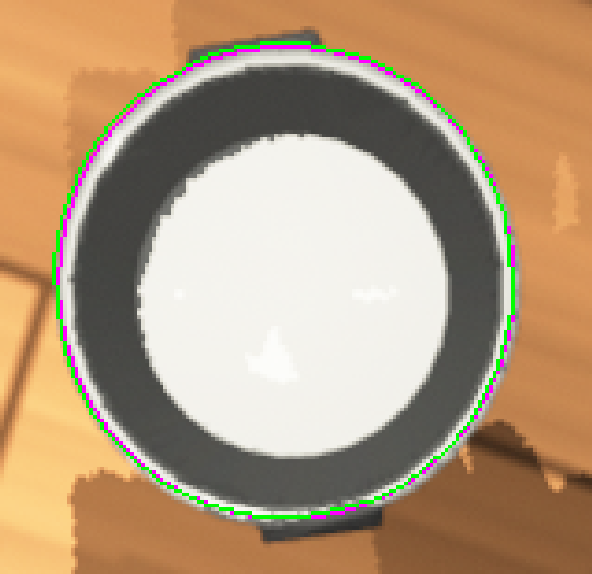

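The green ring is about 1.5 px left of and 1 px above the large rim, so I'll use (497.2, 428). The medium lid is at (320,107) with its brown knob, and the hammer is clear of it. Grasp it.

Request:
jog_arm:
  increments:
    - [2.4,-0.05,4,0,0,0,6]
    - [2.4,-0.05,4,0,0,0,6]
    - [2.3,-0.03,4,0,0,0,6]
    - [0,0,0,0,0,0,6]
    - [0,0,2.2,0,0,0,6]
    - [0,0,2.1,0,0,0,6]
    - [0,0,0,0,0,0,6]
    - [0,0,0,0,0,0,2.4]
    - [0,0,0,0,0,0,2.4]
    - [0,0,0,0,0,0,2.4]
    - [0,0,0,0,0,0,2.4]
    - [0,0,0,0,0,0,2.4]
    - [0,0,-3.5,0,0,0,2.4]
    - [0,0,-4.5,0,0,0,2.4]
    - [0,0,-4.5,0,0,0,2.4]
    - [0,0,-3.5,0,0,0,2.4]
    - [0,0,0,0,0,0,2.4]
    - [0,0,0,0,0,0,2.4]

```text
clock: 17.23
eef_pos: [329.4, 305.6, 206.1]
eef_rot: [3.141, 0.001, 0.346]
wrist_force: [-0.1, -0.9, -0.1]
finger_gap: 29.4
```

```bash

python3 - <<'E'
from h import *
heldoverlay('w10','medium')
d=delta([606,-253.6,207]); print(d/16)
E
```

```text
clock 17.27 pos [329.3 305.5 205.8] rot [3.141e+00 2.000e-03 3.460e-01] gap 29.4 F [ 0.1 -0.5 -1.1] -> tool cm [ 7.08 61.98 -0.09]
[ 0.44244813  3.87386299 -0.00561556]
```

View pics/w10.png

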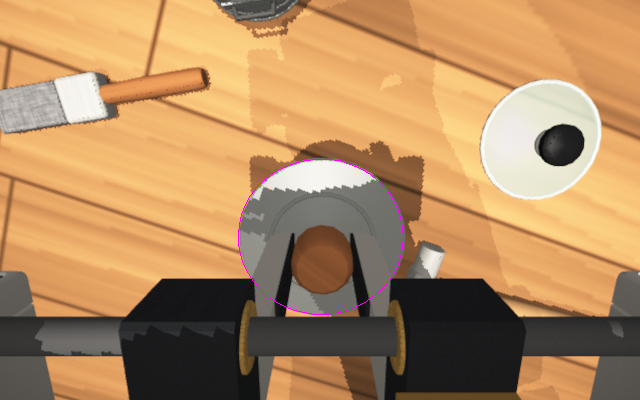

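Request:
jog_arm:
  increments:
    - [0.44,3.87,0,0,0,0,2.4]
    - [0.44,3.87,0,0,0,0,2.4]
    - [0.44,3.87,0,0,0,0,2.4]
    - [0.44,3.87,0,0,0,0,2.4]
    - [0.44,3.87,0,0,0,0,2.4]
    - [0.44,3.87,0,0,0,0,2.4]
    - [0.44,3.87,0,0,0,0,2.4]
    - [0.44,3.87,0,0,0,0,2.4]
    - [0.44,3.87,0,0,0,0,2.4]
    - [0.44,3.87,0,0,0,0,2.4]
    - [0.44,3.87,0,0,0,0,2.4]
    - [0.44,3.87,0,0,0,0,2.4]
    - [0.44,3.87,0,0,0,0,2.4]
    - [0.44,3.87,0,0,0,0,2.4]
    - [0.44,3.87,0,0,0,0,2.4]
    - [0.44,3.87,0,0,0,0,2.4]
    - [0,0,0,0,0,0,2.4]
    - [0,0,0,0,0,0,2.4]

```text
clock: 19.52
eef_pos: [605.4, -252.2, 205.7]
eef_rot: [-3.14, 0.001, 0.346]
wrist_force: [-0.2, 1.3, -1.3]
finger_gap: 29.5
```

```bash

python3 - <<'E'
from h import *
d=delta([606,-253.6,113])
E
```

```text
clock 19.52 pos [ 605.4 -252.2  205.7] rot [-3.14e+00  1.00e-03  3.46e-01] gap 29.5 F [-0.2  1.3 -1.3] -> tool cm [0.02 0.16 9.27]
```

Request:
jog_arm:
  increments:
    - [0.02,0.08,3,0,0,0,2.4]
    - [0,0,3,0,0,0,2.4]
    - [0,0,1.5,0,0,0,2.4]
    - [0,0,0.7,0,0,0,2.4]
    - [0,0,0.5,0,0,0,2.4]
    - [0,0,0.3,0,0,0,2.4]
    - [0,0,0.2,0,0,0,2.4]
    - [0,0,0,0,0,0,2.4]
    - [0,0,0,0,0,0,2.4]

```text
clock: 20.65
eef_pos: [606.4, -253.6, 115.3]
eef_rot: [3.141, -0.0, 0.346]
wrist_force: [-0.5, 0.5, -1.6]
finger_gap: 29.3
```

Request:
jog_arm:
  increments:
    - [0,0,0.1,0,0,0,2.4]
    - [0,0,0.1,0,0,0,2.4]
    - [0,0,0.05,0,0,0,2.4]
    - [0,0,0,0,0,0,2.4]
    - [0,0,0,0,0,0,2.4]

```text
clock: 21.28
eef_pos: [606.5, -253.6, 113.7]
eef_rot: [3.141, -0.001, 0.346]
wrist_force: [-2.9, 1.3, 7.9]
finger_gap: 29.6
```

Request:
jog_arm:
  increments:
    - [0,0,0,0,0,0,3.6]
    - [0,0,0,0,0,0,5]
    - [0,0,0,0,0,0,5]
    - [0,0,-2,0,0,0,6]
    - [0,0,-4,0,0,0,6]
    - [0,0,-4,0,0,0,6]
    - [0,0,-3,0,0,0,6]
    - [0,0,0,0,0,0,6]

```text
clock: 22.28
eef_pos: [607.0, -253.8, 246.4]
eef_rot: [3.138, -0.004, 0.346]
wrist_force: [-0.3, -1.3, 0.1]
finger_gap: 59.8
```

```bash

python3 - <<'E'
from h import *
p=camera('wrist');save(p,'w11')
d=delta([405,-133,210]); print(d/5)
E
```

```text
clock 22.32 pos [ 606.5 -253.6  244.1] rot [ 3.14e+00 -2.00e-03  3.46e-01] gap 59.9 F [-0.1  0.8 -0.2] -> tool cm [-14.87 -18.18   3.35]
[-2.97495425 -3.63575487  0.67000055]
```

View pics/w11.png

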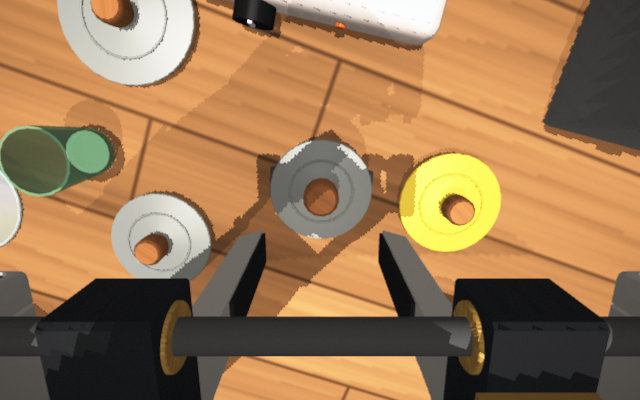

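The medium lid sits level at (320,188). Next is the large lid, the grey one at (160,240).

Request:
jog_arm:
  increments:
    - [-2.97,-3.64,0.65,0,0,0,6]
    - [-2.97,-3.64,0.65,0,0,0,6]
    - [-2.97,-3.64,0.65,0,0,0,6]
    - [-2.97,-3.64,0.65,0,0,0,6]
    - [-2.97,-3.64,0.65,0,0,0,6]
    - [0,0,0,0,0,0,6]
    - [0,0,0,0,0,0,6]

```text
clock: 23.2
eef_pos: [405.3, -132.8, 210.0]
eef_rot: [3.141, -0.0, 0.346]
wrist_force: [-0.0, -0.1, 0.0]
finger_gap: 59.8
```

```bash

python3 - <<'E'
from h import *
a=look('lid_large',(474.5,-108),'w12')
delta([*a,90]);delta([*a,47])
E
```

```text
lid_large [ 474.7 -106.3] IoU 0.977 conf 0.79
clock 23.3 pos [ 405.5 -133.   209.9] rot [-3.141  0.     0.346] gap 60.4 F [-0.7  0.1  0.3] -> tool cm [ 7.41 -0.17 11.99]
clock 23.3 pos [ 405.5 -133.   209.9] rot [-3.141  0.     0.346] gap 60.4 F [-0.7  0.1  0.3] -> tool cm [ 7.41 -0.17 16.29]
```

View pics/w12.png

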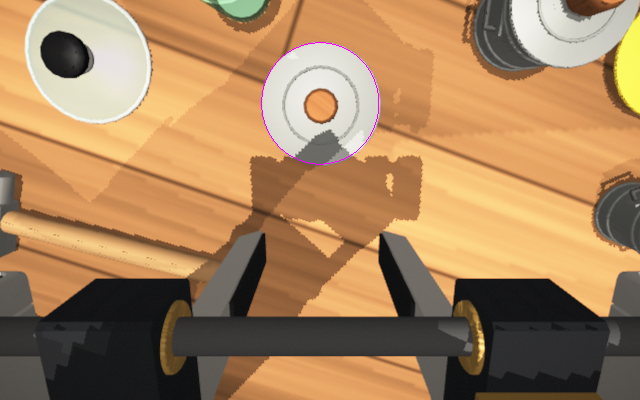

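Request:
jog_arm:
  increments:
    - [2.5,-0.06,4,0,0,0,6]
    - [2.5,-0.06,4,0,0,0,6]
    - [2.41,-0.05,4,0,0,0,6]
    - [0,0,0,0,0,0,6]
    - [0,0,2.2,0,0,0,6]
    - [0,0,2.1,0,0,0,6]
    - [0,0,0,0,0,0,6]
    - [0,0,0,0,0,0,2.4]
    - [0,0,0,0,0,0,2.4]
    - [0,0,0,0,0,0,2.4]
    - [0,0,0,0,0,0,2.4]
    - [0,0,0,0,0,0,2.4]
    - [0,0,-3.5,0,0,0,2.4]
    - [0,0,-4.5,0,0,0,2.4]
    - [0,0,-4.5,0,0,0,2.4]
    - [0,0,-4.5,0,0,0,2.4]
    - [0,0,0,0,0,0,2.4]
    - [0,0,0,0,0,0,2.4]
  squeeze: 30

```text
clock: 25.55
eef_pos: [473.6, -105.8, 216.0]
eef_rot: [-3.141, 0.001, 0.346]
wrist_force: [-0.6, 1.0, -0.7]
finger_gap: 29.2
```

```bash

python3 - <<'E'
from h import *
heldoverlay('w13','large')
d=delta([497.2,428,217]); print(d/14)
E
```

```text
clock 25.6 pos [ 473.5 -105.7  215.6] rot [-3.14e+00  2.00e-03  3.46e-01] gap 29.2 F [ 0.5 -0.5 -1.6] -> tool cm [ 20.32 -49.41  -0.11]
[ 1.45143697 -3.529095   -0.00772628]
```

View pics/w13.png

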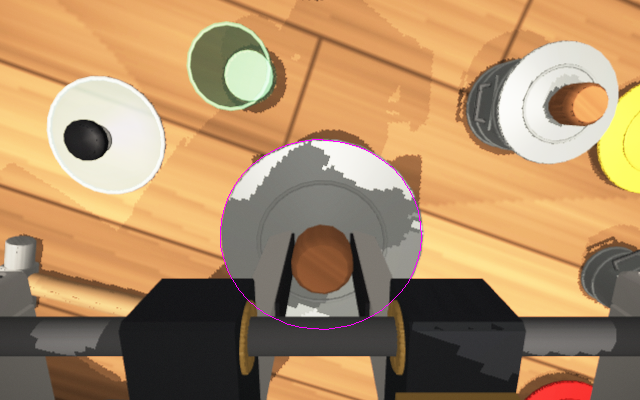

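Request:
jog_arm:
  increments:
    - [1.45,-3.53,0,0,0,0,2.4]
    - [1.45,-3.53,0,0,0,0,2.4]
    - [1.45,-3.53,0,0,0,0,2.4]
    - [1.45,-3.53,0,0,0,0,2.4]
    - [1.45,-3.53,0,0,0,0,2.4]
    - [1.45,-3.53,0,0,0,0,2.4]
    - [1.45,-3.53,0,0,0,0,2.4]
    - [1.45,-3.53,0,0,0,0,2.4]
    - [1.45,-3.53,0,0,0,0,2.4]
    - [1.45,-3.53,0,0,0,0,2.4]
    - [1.45,-3.53,0,0,0,0,2.4]
    - [1.45,-3.53,0,0,0,0,2.4]
    - [1.45,-3.53,0,0,0,0,2.4]
    - [1.45,-3.53,0,0,0,0,2.4]
    - [0,0,0,0,0,0,2.4]
    - [0,0,0,0,0,0,2.4]
    - [0,0,0,0,0,0,2.4]

```text
clock: 27.72
eef_pos: [497.7, 427.0, 216.7]
eef_rot: [3.141, 0.001, 0.345]
wrist_force: [-0.7, -0.3, -1.2]
finger_gap: 29.3
```

```bash

python3 - <<'E'
from h import *
d=delta([497.2,428,129])
E
```

```text
clock 27.73 pos [497.7 427.  216.7] rot [3.141e+00 1.000e-03 3.450e-01] gap 29.3 F [-0.7 -0.3 -1.2] -> tool cm [-0.01 -0.11  8.77]
```

Request:
jog_arm:
  increments:
    - [0,-0.07,3,0,0,0,2.4]
    - [0,0,2.7,0,0,0,2.4]
    - [0,0,1.3,0,0,0,2.4]
    - [0,0,0.7,0,0,0,2.4]
    - [0,0,0.5,0,0,0,2.4]
    - [0,0,0.3,0,0,0,2.4]
    - [0,0,0.2,0,0,0,2.4]
    - [0,0,0,0,0,0,2.4]
    - [0,0,0,0,0,0,2.4]

```text
clock: 28.85
eef_pos: [497.3, 428.6, 130.3]
eef_rot: [-3.141, -0.0, 0.346]
wrist_force: [0.1, 0.7, -1.0]
finger_gap: 29.1
```

Request:
jog_arm:
  increments:
    - [0,0,0.1,0,0,0,2.4]
    - [0,0,0.1,0,0,0,2.4]
    - [0,0,0,0,0,0,2.4]
    - [0,0,0,0,0,0,2.4]

```text
clock: 29.35
eef_pos: [497.5, 428.7, 129.7]
eef_rot: [-3.141, -0.001, 0.346]
wrist_force: [-2.5, -2.3, 10.1]
finger_gap: 29.2
```

Request:
jog_arm:
  increments:
    - [0,0,0,0,0,0,3.6]
    - [0,0,0,0,0,0,5]
    - [0,0,0,0,0,0,5]
    - [0,0,-2,0,0,0,6]
    - [0,0,-4,0,0,0,6]
    - [0,0,-4,0,0,0,6]
    - [0,0,0,0,0,0,6]
    - [0,0,0,0,0,0,6]

```text
clock: 30.35
eef_pos: [497.1, 428.4, 228.2]
eef_rot: [-3.142, 0.0, 0.346]
wrist_force: [0.7, 0.3, -0.1]
finger_gap: 59.6
```

```bash

python3 - <<'E'
from h import *
p=camera('wrist');save(p,'w14')
d=delta([622,-45,225]); print(d/13)
E
```

```text
clock 30.4 pos [497.  428.3 227.5] rot [3.141e+00 1.000e-03 3.460e-01] gap 60.0 F [ 1.   0.1 -0.5] -> tool cm [-4.29 48.77  0.27]
[-0.32962472  3.75124249  0.02076908]
```

View pics/w14.png

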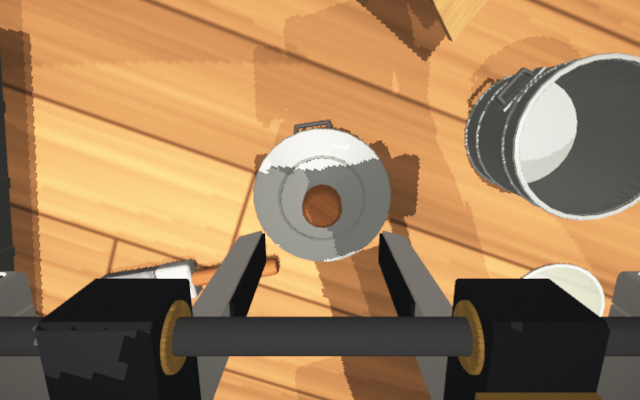

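The large lid sits level at (322,195). On to the xl lid.

Request:
jog_arm:
  increments:
    - [-0.33,3.75,0,0,0,0,6]
    - [-0.33,3.75,0,0,0,0,6]
    - [-0.33,3.75,0,0,0,0,6]
    - [-0.33,3.75,0,0,0,0,6]
    - [-0.33,3.75,0,0,0,0,6]
    - [-0.33,3.75,0,0,0,0,6]
    - [-0.33,3.75,0,0,0,0,6]
    - [-0.33,3.75,0,0,0,0,6]
    - [-0.33,3.75,0,0,0,0,6]
    - [-0.33,3.75,0,0,0,0,6]
    - [-0.33,3.75,0,0,0,0,6]
    - [-0.33,3.75,0,0,0,0,6]
    - [-0.33,3.75,0,0,0,0,6]
    - [0,0,0,0,0,0,6]
    - [0,0,0,0,0,0,6]
    - [0,0,0,0,0,0,6]

```text
clock: 32.4
eef_pos: [622.0, -43.6, 227.9]
eef_rot: [-3.141, 0.0, 0.347]
wrist_force: [0.3, -0.8, 0.2]
finger_gap: 60.1
```

```bash

python3 - <<'E'
from h import *
a=look('lid_xl',(695,-20),'w15')
delta([*a,90]);delta([*a,47])
E
```

```text
lid_xl [694.9 -18.3] IoU 0.985 conf 0.59
clock 32.5 pos [622.1 -43.8 228.1] rot [-3.142 -0.     0.347] gap 59.6 F [-0.8  0.7 -1.5] -> tool cm [ 7.71  0.08 13.81]
clock 32.5 pos [622.1 -43.8 228.1] rot [-3.142 -0.     0.347] gap 59.6 F [-0.8  0.7 -1.5] -> tool cm [ 7.71  0.08 18.11]
```

View pics/w15.png

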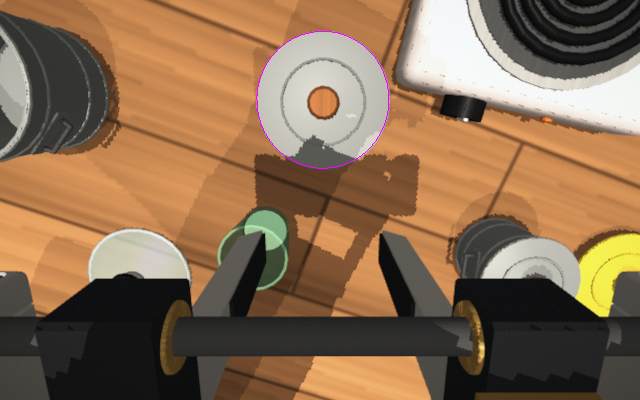

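The xl lid is at (323,100) in grey, clear of the tumbler and the stove corner. I'll grasp it and lift straight up.

Request:
jog_arm:
  increments:
    - [2.6,0.03,3.6,0,0,0,6]
    - [2.6,0.03,5,0,0,0,6]
    - [2.51,0.02,5,0,0,0,6]
    - [0,0,0,0,0,0,6]
    - [0,0,2.3,0,0,0,6]
    - [0,0,2.2,0,0,0,6]
    - [0,0,0,0,0,0,6]
    - [0,0,0,0,0,0,6]
    - [0,0,0,0,0,0,2.4]
    - [0,0,0,0,0,0,2.4]
    - [0,0,0,0,0,0,2.4]
    - [0,0,0,0,0,0,2.4]
    - [0,0,0,0,0,0,2.4]
  squeeze: 35

```text
clock: 34.12
eef_pos: [695.0, -19.3, 47.2]
eef_rot: [3.142, -0.0, 0.346]
wrist_force: [-1.1, -0.1, 2.8]
finger_gap: 29.0
```

Request:
jog_arm:
  increments:
    - [0,0,-2.5,0,0,0,2.4]
    - [0,0,-4,0,0,0,2.4]
    - [0,0,-4,0,0,0,2.4]
    - [0,0,-4,0,0,0,2.4]
    - [0,0,-4,0,0,0,2.4]
    - [0,0,0,0,0,0,2.4]
    - [0,0,0,0,0,0,2.4]

```text
clock: 35.0
eef_pos: [694.6, -19.3, 230.7]
eef_rot: [-3.141, 0.002, 0.346]
wrist_force: [-0.3, -0.4, -1.8]
finger_gap: 29.0
```

```bash

python3 - <<'E'
from h import *
heldoverlay('w16','xl')
d=delta([613.4,247.6,232]); print(d/8)
E
```

```text
clock 35.05 pos [694.5 -19.3 230.2] rot [-3.141e+00  2.000e-03  3.460e-01] gap 29.2 F [ 0.4 -0.2 -2.8] -> tool cm [  1.41 -27.86  -0.16]
[ 0.17656553 -3.48217777 -0.01945034]
```

View pics/w16.png

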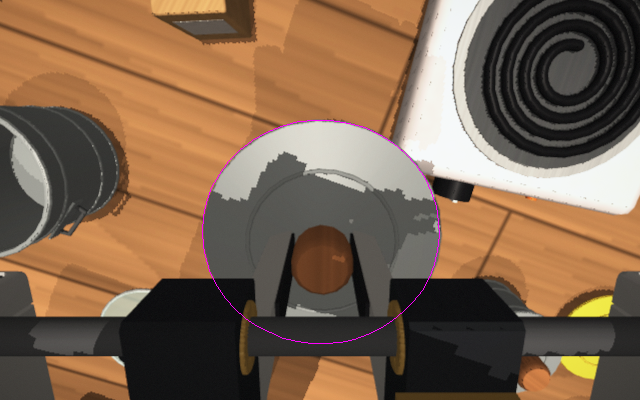

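The lid is held level and centred. Carry it to the xl canister.

Request:
jog_arm:
  increments:
    - [0.18,-3.48,0,0,0,0,2.4]
    - [0.18,-3.48,0,0,0,0,2.4]
    - [0.18,-3.48,0,0,0,0,2.4]
    - [0.18,-3.48,0,0,0,0,2.4]
    - [0.18,-3.48,0,0,0,0,2.4]
    - [0.18,-3.48,0,0,0,0,2.4]
    - [0.18,-3.48,0,0,0,0,2.4]
    - [0.15,-3.48,0,0,0,0,2.4]
    - [0,0,0,0,0,0,2.4]
    - [0,0,0,0,0,0,2.4]
    - [0,0,0,0,0,0,2.4]

```text
clock: 36.42
eef_pos: [614.2, 246.4, 231.6]
eef_rot: [3.142, 0.001, 0.345]
wrist_force: [0.4, 0.2, -1.5]
finger_gap: 29.2
```

```bash

python3 - <<'E'
from h import *
d=delta([613.4,247.6,145])
E
```

```text
clock 36.42 pos [614.2 246.4 231.6] rot [3.142e+00 1.000e-03 3.450e-01] gap 29.2 F [ 0.4  0.2 -1.5] -> tool cm [-0.03 -0.14  8.66]
```

Request:
jog_arm:
  increments:
    - [-0.03,-0.08,3,0,0,0,2.4]
    - [0,0,2.7,0,0,0,2.4]
    - [0,0,1.3,0,0,0,2.4]
    - [0,0,0.7,0,0,0,2.4]
    - [0,0,0.4,0,0,0,2.4]
    - [0,0,0.3,0,0,0,2.4]
    - [0,0,0.2,0,0,0,2.4]
    - [0,0,0,0,0,0,2.4]
    - [0,0,0,0,0,0,2.4]

```text
clock: 37.55
eef_pos: [613.4, 248.1, 146.3]
eef_rot: [3.142, -0.0, 0.346]
wrist_force: [-0.2, -0.7, -0.9]
finger_gap: 29.3
```

Request:
jog_arm:
  increments:
    - [0,0,0.1,0,0,0,2.4]
    - [0,0,0.1,0,0,0,2.4]
    - [0,0,0,0,0,0,2.4]
    - [0,0,0,0,0,0,2.4]

```text
clock: 38.05
eef_pos: [613.5, 248.1, 145.3]
eef_rot: [3.142, -0.001, 0.346]
wrist_force: [-3.1, -1.0, 7.5]
finger_gap: 29.4
```

Contact at 145.3 mm, against 145 expected. Release and retract, then back off for a full check.

Request:
jog_arm:
  increments:
    - [0,0,0,0,0,0,3.6]
    - [0,0,0,0,0,0,5]
    - [0,0,0,0,0,0,5]
    - [0,0,-2,0,0,0,6]
    - [0,0,-4,0,0,0,6]
    - [0,0,-4,0,0,0,6]
    - [-3.5,0,0,0,0,0,6]
    - [-3.5,0,0,0,0,0,6]
    - [-3.5,0,0,0,0,0,6]
    - [-3.5,0,0,0,0,0,6]
    - [-3.5,0,0,0,0,0,6]
    - [0,0,0,0,0,0,6]
    - [0,0,0,0,0,0,6]

```text
clock: 39.67
eef_pos: [449.4, 189.0, 245.1]
eef_rot: [3.142, -0.002, 0.346]
wrist_force: [0.4, 0.8, 0.0]
finger_gap: 60.2
```

```bash
cat > chk.py <<'E'
from h import *
C={'xl':(613.4,247.6),'large':(497.2,428),'medium':(606,-253.6),'small':(482.6,-445.5)}
rows=[]
for n in ['scene','top']:
    p=camera(n); save(p,n+'9'); ts=[]
    for s,xy in C.items():
        dz=DIM[s][3]; im=cv2.copyMakeBorder(p['image'],60,60,60,60,cv2.BORDER_CONSTANT)
        u,v=(pix(p,[*xy,dz])+60).astype(int); h=42
        t=cv2.resize(im[v-h:v+h,u-h:u+h],(200,200),interpolation=cv2.INTER_CUBIC)
        f=lambda P:((proj(p,P)+60-[u-h,v-h])*200/(2*h)).astype(np.int32)
        cv2.polylines(t,[f(circ(*xy,dz+16,DIM[s][2]/2))],True,(255,0,255),1); cv2.polylines(t,[f(circ(*xy,dz+46,15))],True,(255,0,255),1)
        cv2.polylines(t,[f(circ(*xy,0,DIM[s][0]/2*.9))],True,(0,255,0),1)
        ts.append(t)
    rows.append(np.hstack(ts))
cv2.imwrite('pics/chk.png',np.vstack(rows)[:,:,::-1])
delta([0,0,0])
E
python3 chk.py
```

```text
clock 39.77 pos [449.4 189.  244.3] rot [-3.142 -0.     0.346] gap 60.4 F [-0.3  0.7 -0.1] -> tool cm [-48.69   2.55  24.41]
```

View pics/chk.png

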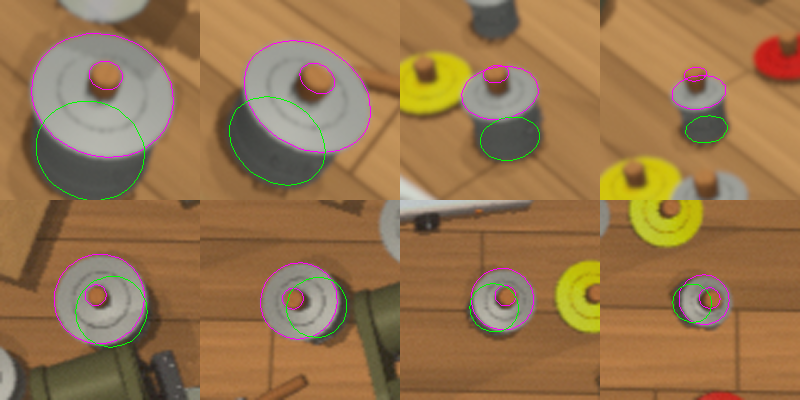

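View pics/scene9.png

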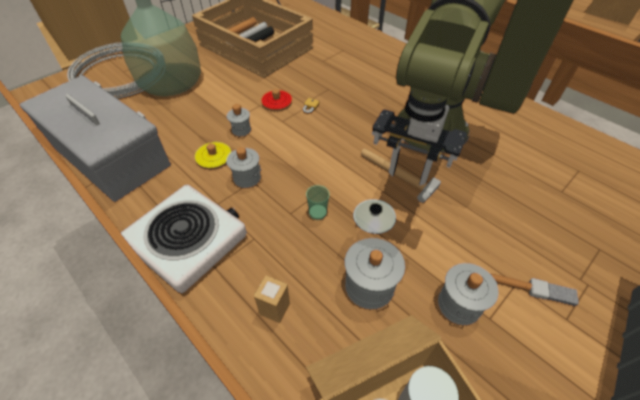

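```bash
python3 - <<'E'
from h import *
C={'xl':(613.4,247.6),'large':(497.2,428)}
p=camera('wrist'); im=p['image'].copy()
for s,xy in C.items():
    cv2.polylines(im,[proj(p,circ(*xy,DIM[s][3]+14,DIM[s][2]/2)).astype(np.int32)],True,(255,0,255),1)
cv2.imwrite('pics/w17.png',im[:,:,::-1])
E
```

```text
(no output)
```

View pics/w17.png

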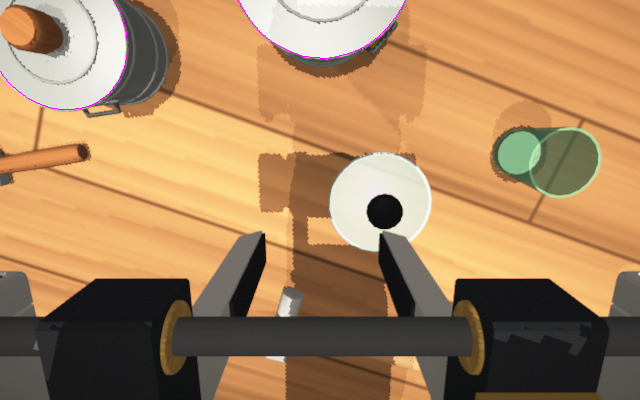

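The xl and large lids match the seated, level outline. I'll do the same check on the medium and small.

Request:
jog_arm:
  increments:
    - [-1.5,3.9,0,0,0,0,6]
    - [-1.5,3.9,0,0,0,0,6]
    - [-1.5,3.9,0,0,0,0,6]
    - [-1.5,3.9,0,0,0,0,6]
    - [-1.5,3.9,0,0,0,0,6]
    - [-1.5,3.9,0,0,0,0,6]
    - [-1.5,3.9,0,0,0,0,6]
    - [-1.5,3.9,0,0,0,0,6]
    - [-1.5,3.9,0,0,0,0,6]
    - [-1.5,3.9,0,0,0,0,6]
    - [-1.5,3.9,0,0,0,0,6]
    - [-1.5,3.9,0,0,0,0,6]
    - [0,0,0,0,0,0,6]
    - [0,0,0,0,0,0,6]

```text
clock: 41.58
eef_pos: [438.1, -312.3, 243.7]
eef_rot: [-3.141, 0.0, 0.346]
wrist_force: [-0.3, 0.6, 0.4]
finger_gap: 59.7
```

```bash
python3 - <<'E'
from h import *
C={'medium':(606,-253.6),'small':(482.6,-445.5)}
p=camera('wrist'); im=p['image'].copy()
for s,xy in C.items():
    cv2.polylines(im,[proj(p,circ(*xy,DIM[s][3]+14,DIM[s][2]/2)).astype(np.int32)],True,(255,0,255),1)
cv2.imwrite('pics/w18.png',im[:,:,::-1]); delta([0,0,0])
E
```

```text
clock 41.62 pos [ 438.2 -312.   243.9] rot [-3.141  0.     0.346] gap 60.2 F [-0.4 -0.7 -0.1] -> tool cm [-30.63 -44.21  24.41]
```

View pics/w18.png

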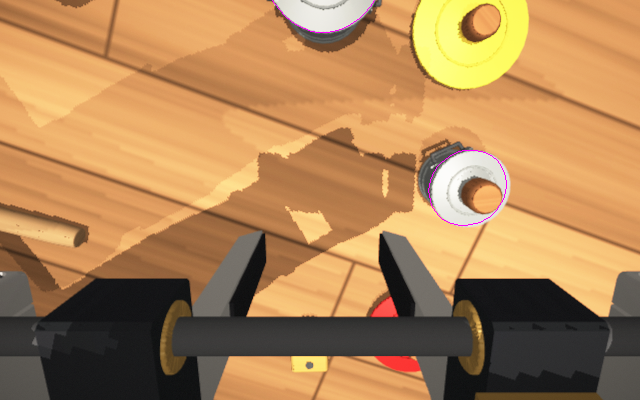

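```bash
python3 -c "
from cell import *
print(sign_off())"
```

```text
the job is handed in; nothing more can be done
None
```

All four galvanised lids are on their own canisters, and I handed the job in at about 41.6 s of the 115 s allowed. I never touched the glass lid, the tumbler, or the red and yellow look-alikes.

- **Seating:** Each lid made light contact of 6–10 N within about 1 mm of its expected seated height. In the closing wrist-camera views, the outlines for seated, level lids matched all four to about a pixel, though the xl, large and medium lids were only partly in frame.
- **Canisters:** They stayed standing where they were, as far as the views could show.
- **Disagreements:** The top and scene cameras placed the canisters 3–6 mm apart before the first move, so I used the sharper wrist-camera fits to place the lids. In the last top-camera picture the small and medium outlines sat 1–2 px off. That is within blur and calibration error, and the wrist views did not show it.

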